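Pin the bench shaker's platform for transport

ROBOT

A 6-joint arm with a two-finger parallel gripper is mounted at the origin on the work surface. World frame = base frame: x ahead of the robot, y to its left, z up, the work surface at z = 0. Lengths are in m, angles in rad, forces in N, time in s.
With the tool pointing down it reaches from about 0.35 to 0.975 m from the base axis. Payload 4.9 kg.
Tool frame: the origin (TCP) lies where the fingers leave the gripper's body, on its centre line; the fingertips stand 73 mm ahead of it and the grasp point (between the pads) lies 54 mm ahead of it; z points along the fingers, y is the direction in which the jaws open and shut (so a half turn about z gives the same grasp; the last joint's range is limited). The gripper opens to 85 mm and grips with 20 to 120 N. Pads are 22 mm wide; open, the fingers measure 114 mm over their backs; the gripper's body (76 mm by 85 mm) begins 54 mm behind the grasp point. The pads swing forward as they close: fully open they stand 13 mm farther back than shut.
Start: joints at [0.989, 0.053, 1.613, -0, 1.476, -0.119], TCP at [0.279, 0.559, 0.304] pointing down, gripper open.
Joint ranges: [-3.01, 3.01], [-1.01, 2.22], [0.06, 2.58], [-1.02, 4.17], [0.09, 2.62], [-3.14, 3.14]. Speed limits (rad/s): [2.57, 2.57, 3.14, 3.14, 3.14, 3.14].

INTERFACE

Orientations are given as a rotation vector (axis times angle).
In Python, from station import monitor, vision, workorder gives the robot as it stands.
- The arm moves only by the tool arm_command, never from a script. Its argument "rows" is text: rows parted by semicolons, each of 6 numbers parted by spaces: the shift along the world's x, y, z in mm, then the turn, a rotation vector about the world's x, y, z in degrees. In form: tx ty tz wx wy wz; .... A call has 1 to 12 rows; each row is the pose to reach, as a shift and turn from the pose measured when the call began; what a row does not reach only later rows make up. A row lasts 1/8 s, in which the tool goes at most 62.5 mm and 10.7 degrees, less where a joint would pass 70% of its speed; a pose out of reach is approached as far as the arm can. A call with a gripper value outside its range is refused whole. "jaw" is the opening, from 0 (shut) to 1 (fully open), set as the call begins (left out, the last holds). The fingers move at their own pace and stop on an object; "squeeze" is the grip in N (left out, the last holds). Time passes only in rows, so rows that repeat a pose let the fingers close. It gives the time, the measured TCP pose, the force and the opening at its end, in the units of the state.
- monitor.get_obs(): the state, without advancing time (a new reading comes with each control period).
- vision.get_image(name): name is "side" or "top"; returns a dict with "frame" (400x640x3 uint8, red, green, blue), "vfov" (degrees; the focal length in pixels is half the picture's height over the tangent of half this angle, whatever the lens; pixels are square), "cx", "cy" (the principal point, pixels), "distortion" ([k1, k2, p1, p2, k3] as OpenCV has them; the pictures are not rectified), "R" (3x3) and "t" (3): a world point X has camera coordinates R X + t. Camera axes: x right, y down, z forward; pixel columns grow to the right and rows downward; lengths in m; the calibration is good to about 2 mm. A picture is of the moment at which its call begins. There is no depth.
- workorder.finish_job(): hands the job in, once; it reports no verdict.
The state is a dict: "t": time; "q": joint angles; "dq": joint speeds; "effort": joint torques, N m; "tool_pos": TCP position; "tool_rot": TCP orientation; "contact_force": force on the tool from outside, world axes, zero at the start; "wrist_torque": the same for the moment, N m; "opening": finger opening in m.
Only numpy, scipy, OpenCV 4.12 (cv2) and the standard library are available. Lean on these libraries where they do the work, as an engineer would, in place of code of your own. Each camera call takes 0.05 s, during which the arm holds its last target. There are 200 camera calls.

TASK

Lock the laboratory shaker's platform so that the shaker can be carried: take the long lock pin out of the pin holder, put it upright down through the guide cup on the platform's ear and on through the ear of the base below, fully home with its collar resting on the cup, and let go of it. Leave the short pin in the holder and the beaker, the jar and the dishes where they stand.

Things in the scene. Friction and masses are not known exactly. Their poses are not given: they have to be found in the camera images.
- long_pin_grip (a point): Long lock pin, loose and upright in either holder hole, taller than the short one. Steel shank 14 mm thick, 80 mm long (35 mm of it in the holder), steel collar 38 mm wide, 5 mm thick, above it a black cylindrical handle 24 mm in diameter, 50 mm tall; 160 g. Point: centre of the handle, 25 mm above the collar's top, 30 mm above its underside, 110 mm above the tip; z runs up the pin.
- long_pin_tip (a point): Foot of the long pin: the lower end of its shank, on its axis. The lowest 10 mm of the shank taper from 14 to 8 mm in diameter.
- short_pin_grip (a point): The short pin, which must stay in the holder's other hole: same handle and collar, but its shank is only 30 mm long and its collar rests on the holder. This point is the centre of its handle.
- holder: Grey plastic pin holder fixed to the bench, a block 75 mm (its x) by 165 mm (its y) by 45 mm high; origin at the centre of its underside. Two holes 15 mm in diameter and 35 mm deep in its top, at its y = +45 and -45 mm.
- cup_rim (a point): Centre of the rim of the steel guide cup on the platform's ear, 98 mm above the bench: here the collar comes to rest. The cup is a funnel 10 mm deep, 32 mm wide inside at the rim, narrowing to the 20 mm hole through the 8 mm thick ear. x runs along the platform's edge, y towards its middle.
- lower_hole (a point): Centre of the upper face of the ear of the shaker's base, 55 mm above the bench, right below the platform's ear: a 10 mm thick steel tab with a 20 mm hole through it. Same axes as the cup.
- beaker: Bystander: glass beaker, 68 mm in diameter, 85 mm tall; origin at the centre of its underside.
- jar: Bystander: white jar with a red cap, 64 mm in diameter, 75 mm tall; origin at the centre of its underside.
- dishes: Bystander: two stacked covered culture dishes, 94 mm in diameter, 34 mm tall together; origin at the centre of the underside.
- shaker: White shaker base, 220 mm square, fixed to the bench; origin at the centre of its underside. On it a 230 mm square black platform (top 88 mm above the bench, free to slide 2.5 mm either way along x) with a rack of capped tubes, 71 mm tall, 140 mm or more from the cup. The ears, 50 mm wide, stick out at -y, holes 138.5 mm from the centre.
Mind the look-alikes: they are no part of the job. What is shaped like the part that bears long_pin_grip but purple is not meant.

How it is judged:
By the outcome, as a careful person would: the job done as asked, in the order asked, and still so for the second after the job is handed in, with the robot touching nothing.
It also fails if it takes over 38 s, if anything falls off the work surface, if the arm or the gripper's body presses on something with over 40 N, if the wrist force passes 120 N, or if a joint passes its speed limit or range.

## Working session

There is one attempt and no reset: what is moved stays moved. The work goes in short steps, Python scripts to look and compute and a tool call to move; the robot and the scene stay as the last step left them, time stands still between calls to the robot, and variables do not carry over. Pictures are saved under pics/ and viewed, about 8 in all and at most 12, crops included, and the job is handed in when it is done.

Besides the shell and the picture viewer there is one more tool, called after ">>>" by a JSON object that holds its "api" and its "payload", one argument or row to a line. arm_command: Moves the arm, as the interface text tells. Its arguments: {"type":"object","properties":{"rows":{"type":"string"},"jaw":{"type":"number"},"squeeze":{"type":"number"}},"required":["rows"]}

```bash
mkdir -p pics; ls; python3 - <<'E'
from station import monitor, vision
import cv2,json
o=monitor.get_obs(); print(o['t'],o['tool_pos'],o['tool_rot'],o['opening'])
for n in('side','top'):
    d=vision.get_image(n); cv2.imwrite(f'pics/{n}0.png',d['frame'][:,:,::-1])
    print(n,d['vfov'],d['cx'],d['cy'],d['distortion'],d['R'],d['t'])
E
```

```text
pics
0.0 [0.27878064 0.55884685 0.30263412] [-0.72037461 -3.05714545  0.00306562] 0.08565144747698071
side 56.63473190732009 315.921142218715 197.22535425888526 [0.0039592 0.        0.        0.        0.       ] [[ 0.93957676 -0.34165275 -0.02165447]
 [-0.23970152 -0.61140277 -0.75414179]
 [ 0.24441501  0.7137647  -0.65635451]] [-0.54044828  0.18473063  0.74870439]
top 42.3191538045773 317.5305398070613 205.01444544671259 [0.02354823 0.         0.         0.         0.        ] [[ 0.00858183 -0.99972756 -0.02170619]
 [-0.99765021 -0.00708441 -0.06814598]
 [ 0.06797364  0.02224    -0.9974392 ]] [-0.03754183  0.57817773  1.1146069 ]
```

View pics/side0.png

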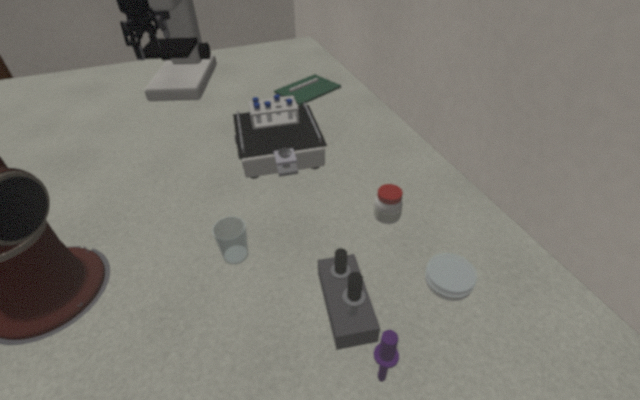

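View pics/top0.png

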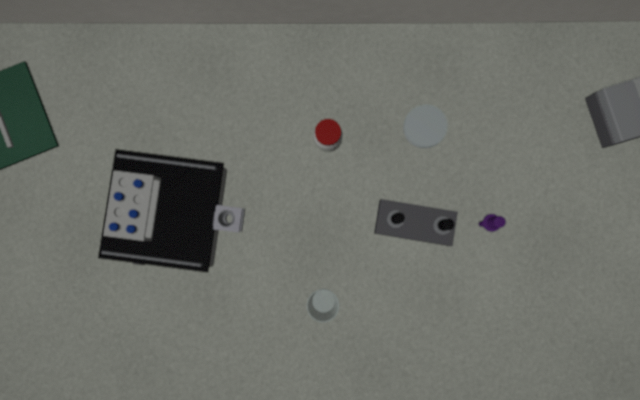

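The side view shows the holder's two black-handled pins, at (341,262) and (355,288), and a purple look-alike at (388,345). The cup is at (286,155). In the top view the pins are at (397,218) and (445,225), purple is at (492,222) and the cup at (227,217). The pin at side (355,288) / top (445,225) seems to stand higher, with its shank showing under the collar. I'll confirm that in an enlarged crop.

```bash
python3 - <<'E'
import cv2,numpy as np
s=cv2.imread('pics/side0.png');t=cv2.imread('pics/top0.png')
f=lambda i,x,y,w,h:cv2.resize(i[y:y+h,x:x+w],None,fx=5,fy=5,interpolation=cv2.INTER_CUBIC)
# side pins x310..390,y240..300; side cup 250..330,130..190 ; top pins 380..460,195..255; top cup 190..270,190..250
a=np.hstack([f(s,310,240,80,60),f(s,250,130,80,60)]);b=np.hstack([f(t,380,195,80,60),f(t,190,190,80,60)])
im=cv2.convertScaleAbs(np.vstack([a,b]),alpha=1.7)
for k in range(0,800,50):
    cv2.line(im,(k,0),(k,5),(0,255,255),1);cv2.line(im,(k,300),(k,305),(0,255,255),1)
for k in range(0,600,50):
    cv2.line(im,(0,k),(5,k),(0,255,255),1);cv2.line(im,(400,k),(405,k),(0,255,255),1)
cv2.imwrite('pics/crop1.png',im)
E
```

```text
(no output)
```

View pics/crop1.png

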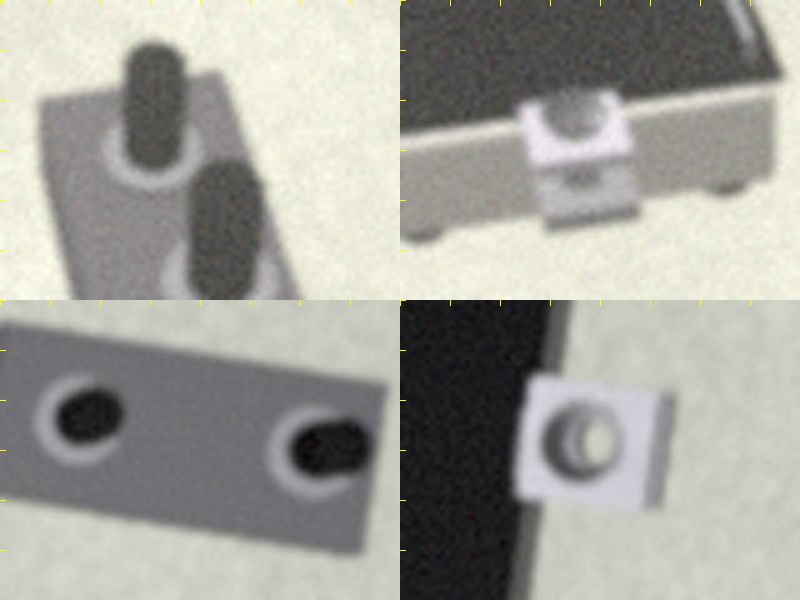

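```bash
cat > geo.py <<'E'
import numpy as np,cv2
from station import vision
def cam(d):
    f=200/np.tan(np.radians(d['vfov']/2)); return np.array([[f,0,d['cx']],[0,f,d['cy']],[0,0,1.]]),np.array(d['distortion']),np.array(d['R']),np.array(d['t'])
def ray(c,p):
    K,D,R,t=c; u=cv2.undistortPoints(np.array([[p]],float),K,D)[0,0]; return -R.T@t, R.T@np.array([u[0],u[1],1])
def tri(c1,p1,c2,p2):
    o1,d1=ray(c1,p1);o2,d2=ray(c2,p2)
    s=np.linalg.lstsq(np.c_[d1,-d2],o2-o1,rcond=None)[0]
    a,b=o1+s[0]*d1,o2+s[1]*d2; return (a+b)/2,np.linalg.norm(a-b)
def atz(c,p,z):
    o,d=ray(c,p); return o+d*(z-o[2])/d[2]
def proj(c,X):
    K,D,R,t=c; return cv2.projectPoints(np.atleast_2d(X).astype(float),cv2.Rodrigues(R)[0],t,K,D)[0][:,0]
E
python3 - <<'E'
from geo import *
S=cam(vision.get_image('side'));T=cam(vision.get_image('top'))
g=lambda x0,y0,a,b:(x0+(a+.5)/5-.5,y0+(b+.5)/5-.5)
sp=lambda a,b:g(310,240,a,b); sc=lambda a,b:g(250,130,a-400,b); tp=lambda a,b:g(380,195,a,b-300); tc=lambda a,b:g(190,190,a-400,b-300)
np.set_printoptions(precision=4,suppress=True)
for n,a,b,z in [('p1top',sp(155,55),tp(92,414),.1),('p2top',sp(227,175),tp(341,446),.145),('p1col',sp(153,148),tp(80,421),.05),('p2col',None,tp(311,451),.095),('cup',sc(577,113),tc(583,440),.098),
 ('hold far-l',sp(40,98),None,.045),('hold corner R',sp(218,70),tp(387,382),.045),('earR near',sc(635,150),tc(660,390),.088),('ear2',sc(535,165),tc(648,508),.088)]:
    if a and b: print(n,*tri(S,a,T,b))
    for c,p in((S,a),(T,b)):
        if p: print('   ',atz(c,p,z))
E
```

```text
p1top [ 0.5509 -0.1986  0.102 ] 0.004203051590874084
    [ 0.5536 -0.1975  0.1   ]
    [ 0.549  -0.1981  0.1   ]
p2top [ 0.5368 -0.2878  0.1479] 0.0034287457248281315
    [ 0.5395 -0.2863  0.145 ]
    [ 0.5353 -0.2879  0.145 ]
p1col [ 0.5503 -0.2004  0.0505] 0.00450547117854264
    [ 0.5527 -0.2006  0.05  ]
    [ 0.5482 -0.1997  0.05  ]
    [ 0.5349 -0.2872  0.095 ]
cup [0.5481 0.1515 0.0968] 0.004232156045556945
    [0.5497 0.1493 0.098 ]
    [0.546  0.1518 0.098 ]
    [ 0.5222 -0.1584  0.045 ]
hold corner R [ 0.5458 -0.2887  0.1975] 0.023865342044258088
    [ 0.5936 -0.1705  0.045 ]
    [ 0.5661 -0.3304  0.045 ]
earR near [0.5689 0.1218 0.0884] 0.0034242405984322762
    [0.5707 0.1219 0.088 ]
    [0.5673 0.1223 0.088 ]
ear2 [0.5196 0.1258 0.0898] 0.002225474547700872
    [0.5212 0.128  0.088 ]
    [0.5186 0.1264 0.088 ]
```

The crop confirms it. The pin at side (355,288) / top (445,225) has its handle top at z≈0.148, so it is the long pin. The other sits at z≈0.102, so it is the short pin. The cup rim comes out at z≈0.097, and the pins are 90 mm apart, both as stated. Next I go above the long pin with the jaws along x.

>>> {"api": "arm_command", "payload": {
  "rows": "258 -846 0 0 0 -63; 258 -846 0 0 0 -63; 258 -846 0 0 0 -63; 258 -846 0 0 0 -63; 258 -846 0 0 0 -63; 258 -846 0 0 0 -63; 258 -846 0 0 0 -63; 258 -846 0 0 0 -63; 258 -846 0 0 0 -63; 258 -846 0 0 0 -63; 258 -846 0 0 0 -63; 258 -846 0 0 0 -63",
  "jaw": 1
}}

```text
t: 1.7
tool_pos: [0.4978, -0.1604, 0.3033]
tool_rot: [-2.212, -2.23, 0.001]
contact_force: [1.2, 0.4, 0.0]
opening: 0.0856
```

>>> {"api": "arm_command", "payload": {
  "rows": "39 -127 0 0 0 0; 39 -127 0 0 0 0; 39 -127 -55 0 0 0; 39 -127 -55 0 0 0; 39 -127 -55 0 0 0; 39 -127 -55 0 0 0"
}}

```text
t: 2.45
tool_pos: [0.5377, -0.287, 0.2511]
tool_rot: [2.209, 2.229, 0.001]
contact_force: [0.2, 0.3, 0.0]
opening: 0.0854
```

```bash
python3 - <<'E'
from geo import *
from station import monitor
d=vision.get_image('side');S=cam(d);dt=vision.get_image('top')
o=monitor.get_obs();p=np.array(o['tool_pos']);print(o['t'],p,o['tool_rot'],o['contact_force'])
print(proj(S,[p,p+[0,0,-.073],p+[0,0,-.105],[.537,-.2875,.148]]))
im=cv2.resize(d['frame'][170:320,290:430,::-1],None,fx=4,fy=4,interpolation=cv2.INTER_CUBIC)
cv2.imwrite('pics/near.png',cv2.convertScaleAbs(im,alpha=1.6))
E
```

```text
2.55 [ 0.53751891 -0.28705333  0.25072471] [2.20933208e+00 2.22922827e+00 4.39241768e-04] [ 0.35864621 -0.15316909  0.30771149]
[[357.52800613 227.98221242]
 [355.01278792 261.93638221]
 [354.04190025 275.05343047]
 [353.9228129  274.46708142]]
```

View pics/near.png

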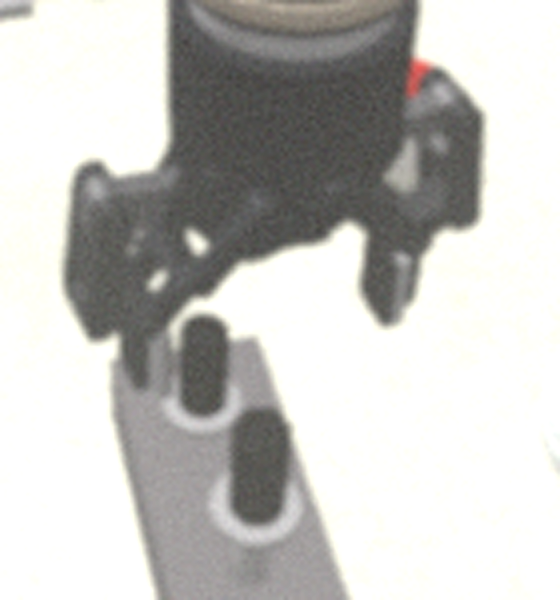

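The fingertips' midpoint, at crop (264,355), lies over the pin's handle, whose top is at (260,420). That agrees with the projection to about 1 mm. I descend and grip.

>>> {"api": "arm_command", "payload": {
  "rows": "0 -0.5 -40 0 0 0; 0 -0.5 -77 0 0 0; 0 -0.5 -77 0 0 0; 0 -0.5 -77 0 0 0"
}}

```text
t: 3.05
tool_pos: [0.5384, -0.2879, 0.1759]
tool_rot: [2.207, 2.228, 0.001]
contact_force: [0.6, 0.0, -0.2]
opening: 0.0855
```

>>> {"api": "arm_command", "payload": {
  "rows": "0 0 0 0 0 0; 0 0 0 0 0 0; 0 0 0 0 0 0; 0 0 0 0 0 0; 0 0 0 0 0 0; 0 0 0 0 0 0",
  "jaw": 0,
  "squeeze": 50
}}

```text
t: 3.8
tool_pos: [0.5381, -0.2881, 0.1765]
tool_rot: [2.207, 2.228, -0.001]
contact_force: [-3.4, -0.2, 4.8]
opening: 0.0229
```

>>> {"api": "arm_command", "payload": {
  "rows": "0 0 20 0 0 0; 0 0 50 0 0 0; 0 0 100 0 0 0; 0 0 145 0 0 0; 0 0 145 0 0 0; 0 0 145 0 0 0"
}}

```text
t: 4.55
tool_pos: [0.5379, -0.2878, 0.3209]
tool_rot: [2.208, 2.229, -0.0]
contact_force: [-0.9, 0.1, -1.9]
opening: 0.023
```

```bash
python3 - <<'E'
from geo import *
from station import monitor
d=vision.get_image('side')
o=monitor.get_obs();print(o['t'],o['tool_pos'],o['contact_force'],o['wrist_torque'],o['opening'])
a=cv2.resize(d['frame'][140:340,290:430,::-1],None,fx=3,fy=3,interpolation=cv2.INTER_CUBIC)
d=vision.get_image('top');b=cv2.resize(d['frame'][140:290,380:510,::-1],None,fx=3,fy=4,interpolation=cv2.INTER_CUBIC)
cv2.imwrite('pics/lift.png',cv2.convertScaleAbs(a,alpha=1.6))
E
```

```text
4.6 [ 0.53754091 -0.2876347   0.31960588] [-0.23692405  0.11456719 -2.75050845] [0.02277047 0.06376924 0.0570134 ] 0.02288433755504222
```

View pics/lift.png

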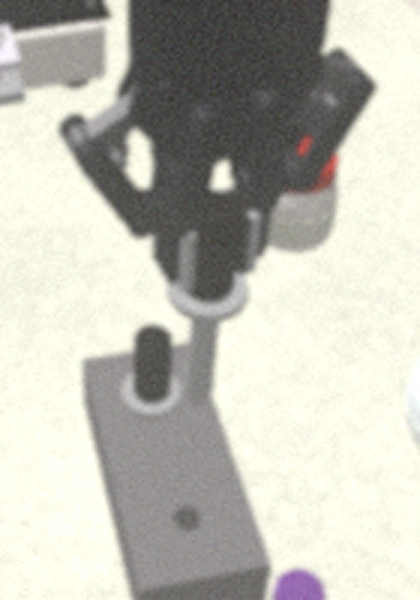

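The long pin is held upright with its tip at crop (197,400). The short pin is still seated at (152,365), and the emptied hole is at (186,517). Now over the cup.

>>> {"api": "arm_command", "payload": {
  "rows": "1 60 0 0 0 0; 3 120 0 0 0 0; 5 180 0 0 0 0; 6 240 0 0 0 0; 7 300 0 0 0 0; 9 360 0 0 0 0; 10 410 0 0 0 0; 10.5 438 0 0 0 0; 10.5 438 -30 0 0 0; 10.5 438 -40 0 0 0; 10.5 438 -40 0 0 0; 10.5 438 -40 0 0 0"
}}

```text
t: 6.15
tool_pos: [0.5483, 0.15, 0.2797]
tool_rot: [2.211, 2.23, -0.0]
contact_force: [0.4, 0.6, -1.1]
opening: 0.0228
```

```bash
python3 - <<'E'
from geo import *
from station import monitor
d=vision.get_image('side');e=vision.get_image('top');S=cam(d);T=cam(e)
o=monitor.get_obs();p=np.array(o['tool_pos']);print(o['t'],p,o['tool_rot'],o['contact_force'])
print('tip,collar side',proj(S,[p-[0,0,.1665],p-[0,0,.0865]]),'top',proj(T,[p-[0,0,.1665]]))
a=cv2.resize(d['frame'][85:185,245:325,::-1],None,fx=6,fy=6,interpolation=cv2.INTER_CUBIC)
cv2.imwrite('pics/cup.png',cv2.convertScaleAbs(a,alpha=1.6))
E
```

```text
6.25 [0.54847098 0.15010313 0.28027121] [2.21004569e+00 2.22933517e+00 1.21319778e-03] [-0.46241336 -0.06243369 -2.01658653]
tip,collar side [[283.93418852 146.80525985]
 [281.23799759 117.7681061 ]] top [[225.51817279 216.02371231]]
```

View pics/cup.png

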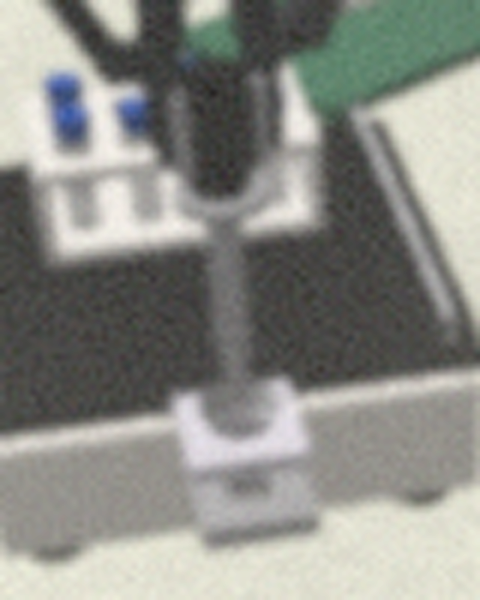

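The tip, at crop (236,380), sits over the cup mouth centred at about (238,405). The extrapolated axis meets the rim within about 1 px, so I lower in stages and watch the force.

>>> {"api": "arm_command", "payload": {
  "rows": "0.5 0 -12 0 0 0; 0.5 0 -24 0 0 0; 0.5 0 -34 0 0 0; 0.5 0 -40 0 0 0; 0.5 0 -40 0 0 0"
}}

```text
t: 6.88
tool_pos: [0.5486, 0.1501, 0.2393]
tool_rot: [2.211, 2.23, -0.001]
contact_force: [-0.6, 0.9, -1.8]
opening: 0.0224
```

>>> {"api": "arm_command", "payload": {
  "rows": "0 0 -8 0 0 0; 0 0 -16 0 0 0; 0 0 -24 0 0 0; 0 0 -32 0 0 0; 0 0 -32 0 0 0"
}}

```text
t: 7.5
tool_pos: [0.5483, 0.1502, 0.2063]
tool_rot: [2.211, 2.231, -0.002]
contact_force: [-0.8, 0.3, -1.3]
opening: 0.0229
```

>>> {"api": "arm_command", "payload": {
  "rows": "0 0 -8 0 0 0; 0 0 -14 0 0 0; 0 0 -18 0 0 0; 0 0 -20 0 0 0; 0 0 -20 0 0 0"
}}

```text
t: 8.12
tool_pos: [0.5483, 0.1502, 0.1862]
tool_rot: [2.211, 2.231, -0.002]
contact_force: [0.3, 0.9, -2.6]
opening: 0.0232
```

```bash
python3 - <<'E'
from geo import *
from station import monitor
d=vision.get_image('side')
o=monitor.get_obs();print(o['t'],o['tool_pos'],o['contact_force'])
a=cv2.resize(d['frame'][85:185,245:325,::-1],None,fx=6,fy=6,interpolation=cv2.INTER_CUBIC)
cv2.imwrite('pics/ins.png',cv2.convertScaleAbs(a,alpha=1.6))
E
```

```text
8.175 [0.5483094  0.15020495 0.18625956] [ 1.53547273  1.27641423 -2.38568943]
```

View pics/ins.png

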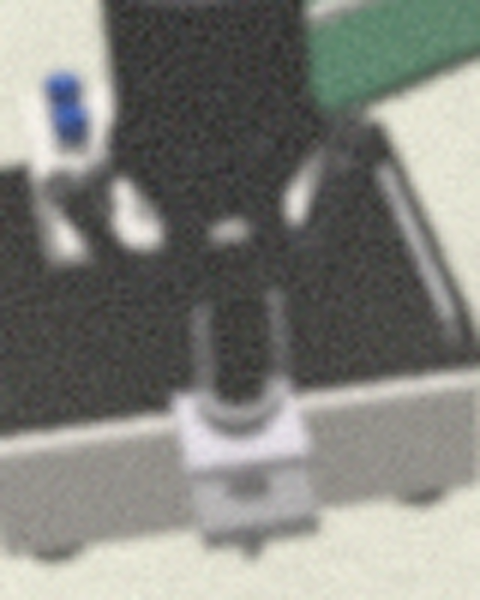

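The collar is almost on the rim, at crop (238,415), and the tip shows below the lower ear at (250,550). Next: down to contact.

>>> {"api": "arm_command", "payload": {
  "rows": "0 0 -1 0 0 0; 0 0 -1.5 0 0 0; 0 0 -2 0 0 0; 0 0 -2 0 0 0"
}}

```text
t: 8.68
tool_pos: [0.5485, 0.1502, 0.1848]
tool_rot: [2.211, 2.231, -0.001]
contact_force: [-0.8, 0.1, 1.2]
opening: 0.0231
```

>>> {"api": "arm_command", "payload": {
  "rows": "0 0 0 0 0 0; 0 0 0 0 0 0; 0 0 0 0 0 0; 0 0 0 0 0 0; 0 0 0 0 0 0; 0 0 0 0 0 0",
  "jaw": 1
}}

```text
t: 9.43
tool_pos: [0.5485, 0.1502, 0.1848]
tool_rot: [2.211, 2.231, -0.001]
contact_force: [0.5, -0.0, 1.2]
opening: 0.0854
```

>>> {"api": "arm_command", "payload": {
  "rows": "0 0 30 0 0 0; 0 0 80 0 0 0; 0 0 140 0 0 0; 0 -60 150 0 0 0; 0 -120 150 0 0 0; 0 -180 150 0 0 0; 0 -180 150 0 0 0; 0 -180 150 0 0 0"
}}

```text
t: 10.42
tool_pos: [0.5484, -0.0297, 0.3347]
tool_rot: [2.212, 2.23, -0.001]
contact_force: [0.1, 0.6, -0.1]
opening: 0.0854
```

```bash
python3 - <<'E'
from geo import *
from station import monitor
d=vision.get_image('side');e=vision.get_image('top')
o=monitor.get_obs();print(o['t'],o['tool_pos'],o['contact_force'])
f=lambda d,x,y:cv2.resize(d['frame'][y:y+100,x:x+66,::-1],None,fx=6,fy=6,interpolation=cv2.INTER_CUBIC)
cv2.imwrite('pics/fin.png',cv2.convertScaleAbs(np.hstack([f(d,250,85),f(e,195,165)]),alpha=1.6))
cv2.imwrite('pics/finfull.png',d['frame'][:,:,::-1])
E
```

```text
10.525 [ 0.5484977  -0.02867872  0.33466866] [-0.74433269  0.23421712 -0.10780988]
```

View pics/fin.png

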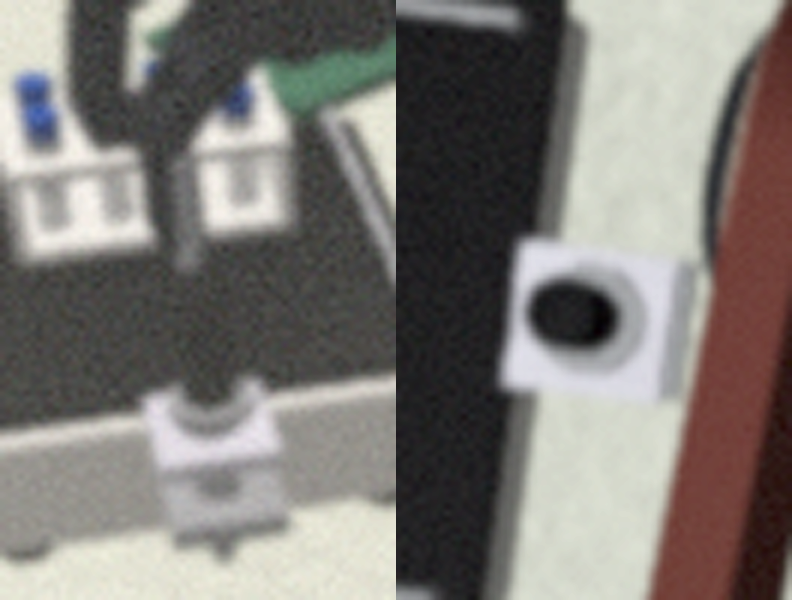

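View pics/finfull.png

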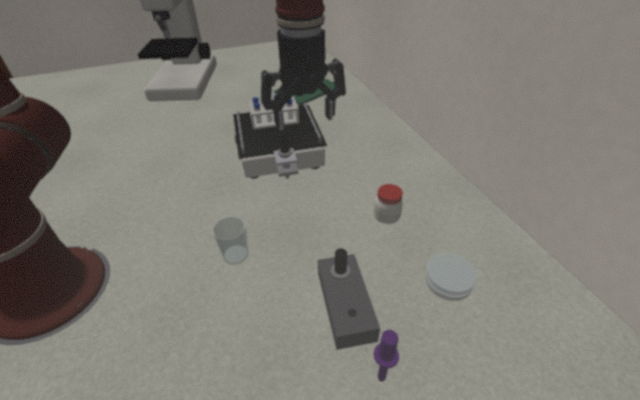

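The collar sits flush on the cup (side crop (212,405), top-view right rim edge at (645,315)), and the tip protrudes below the lower ear at (222,550). The gripper is clear. The short pin, beaker, jar, dishes and purple pin are all where they were.

```bash
python3 -c "
from station import workorder;print(workorder.finish_job())"
```

```text
the job is handed in; nothing more can be done
None
```

The long lock pin is through the guide cup and the base ear, with its collar on the cup. I let go of it, backed the gripper clear and handed the job in at about 10.5 s of the 38 s allowed.

- **Seating:** contact came with the TCP at z = 0.185 m, where 0.1845 m was expected, and the load was only a few newtons. The last pictures show the collar flush on the rim and the tip below the lower ear.
- **Everything else:** the short pin is still in the holder. The beaker, jar, dishes and purple look-alike look unmoved.
- **Disagreement:** the two cameras differed by about 4 mm between views, mostly in x. I averaged them and used the relative shift from pin to cup, and the pin went in without side load. No check failed.

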